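# Fill the sample tray, then hold the self-closing sample box open

### The job

Put the three biscuits of the baking tray's front row, the row nearest to you, one at a time into the pockets of the white sample tray, in pocket order: first pocket 1 (one dot, left end), then 2, then 3, each lying flat in its pocket and let go. Then take the T-bar knob of the sample box, raise its self-closing lid to about 60 degrees and hold it there, because I need both hands to lift the tray in: finish while you are still holding the knob with the lid open. Leave the sample tray and the other things where they stand.

Things in the scene. Friction and masses are not known exactly. Their poses are not given: they have to be found in the camera images.
- biscuit_a: shortbread biscuit, a rough pale cube 35 (x) x 27 (y) x 21 mm, lying flat in the front row of the big shallow baking tray (floor 2 to 4 mm above the worktop, its 24 mm rim is nearer to the robot); origin: centre of its underside, z up, its x and y run along its sides. Any of the three biscuits may go into any pocket
- biscuit_b: shortbread biscuit, a rough pale cube 35 (x) x 27 (y) x 21 mm, lying flat in the front row of the big shallow baking tray (floor 2 to 4 mm above the worktop, its 24 mm rim is nearer to the robot); origin: centre of its underside, z up, its x and y run along its sides. Any of the three biscuits may go into any pocket
- biscuit_c: shortbread biscuit, a rough pale cube 35 (x) x 27 (y) x 21 mm, lying flat in the front row of the big shallow baking tray (floor 2 to 4 mm above the worktop, its 24 mm rim is nearer to the robot); origin: centre of its underside, z up, its x and y run along its sides. Any of the three biscuits may go into any pocket
- sample_tray: loose white plastic tray, 62 x 178 x 12 mm, with three square pockets in a row along its y; origin: on the worktop under the middle pocket's centre; +y is the left end (pocket 1), -x the broad front rim, on which one, two and three small dark dots mark the pockets 1, 2 and 3
- pocket_1 (a point): centre of the floor of pocket 1 (one dot, left end): 46 x 46 mm, 8 mm deep, floor 4 mm above the worktop; the walls between pockets are 4 mm thick, so a biscuit's upper 13 mm stands above them; axes as the tray's
- pocket_2 (a point): the same for pocket 2 (two dots, middle), 50 mm from pocket 1
- pocket_3 (a point): the same for pocket 3 (three dots, right end), 50 mm from pocket 2
- sample_box: white plastic box fixed to the worktop, 150 (x) x 194 (y) x 80 mm, with a steel lid on top, hinged along its far (+x) side; origin: centre of its underside; -x is its front (blank card in a holder), the hinge runs along its y
- lid_angle (a joint): opening angle of the lid in rad: 0 shut, 1.047 = 60 degrees open, stop at 1.75; grows as the lid's front edge rises. A spring and its weight pull the lid shut from any angle (about 3 N at the knob); let go, it falls shut
- lid_hinge (a point): middle of the hinge axis, 82 mm above the worktop, 81 mm behind the box's middle; the axis runs along the box's y
- knob_bar (a point): middle of the bar of the knob, where it is taken: 136 mm from the hinge axis along the lid and 34 mm square to the lid, 116 mm above the worktop when shut. As the lid opens the knob leans away from the robot; at 60 degrees the lid's front edge stands level with the bar, 41 mm nearer to the robot. Axes as box_lid
- box_lid: steel lid, 160 x 202 x 4 mm with turned-down edges and a steel T-bar knob near its front edge: a bar 14 mm thick, 44 mm long, parallel to the hinge, on a 10 mm stem; held by its free ends it can turn between the fingers. Origin: on the hinge axis; axes turn with the lid: -x along the lid to its front edge, z square to it (up when shut)
- dough_scraper: dough scraper, steel blade with wooden grip, 100 x 124 x 15 mm; leave alone
- sugar_dredger: steel sugar dredger, 69 mm diameter, 116 mm tall, origin under its centre; leave alone
- packing_tape: roll of packing tape, 96 mm diameter, 48 mm tall; leave alone

How it is judged:
On the way, in this order (a step that is already met when the one before it is completed fails the run):
1. a biscuit lies flat in pocket 1, let go (((horizontal distance between biscuit_a and pocket_1 below 0.012 m and z of biscuit_a in the frame of sample_tray between 0.001 and 0.007 m and angle between biscuit_a's own z axis and vertical below 0.12 rad and contact force between the fingers and biscuit_a below 0.1 N) or (horizontal distance between biscuit_b and pocket_1 below 0.012 m and z of biscuit_b in the frame of sample_tray between 0.001 and 0.007 m and angle between biscuit_b's own z axis and vertical below 0.12 rad and contact force between the fingers and biscuit_b below 0.1 N) or (horizontal distance between biscuit_c and pocket_1 below 0.012 m and z of biscuit_c in the frame of sample_tray between 0.001 and 0.007 m and angle between biscuit_c's own z axis and vertical below 0.12 rad and contact force between the fingers and biscuit_c below 0.1 N))), for 0.2 s.
2. a biscuit lies flat in pocket 2, let go (((horizontal distance between biscuit_a and pocket_2 below 0.012 m and z of biscuit_a in the frame of sample_tray between 0.001 and 0.007 m and angle between biscuit_a's own z axis and vertical below 0.12 rad and contact force between the fingers and biscuit_a below 0.1 N) or (horizontal distance between biscuit_b and pocket_2 below 0.012 m and z of biscuit_b in the frame of sample_tray between 0.001 and 0.007 m and angle between biscuit_b's own z axis and vertical below 0.12 rad and contact force between the fingers and biscuit_b below 0.1 N) or (horizontal distance between biscuit_c and pocket_2 below 0.012 m and z of biscuit_c in the frame of sample_tray between 0.001 and 0.007 m and angle between biscuit_c's own z axis and vertical below 0.12 rad and contact force between the fingers and biscuit_c below 0.1 N))), for 0.2 s.
3. a biscuit lies flat in pocket 3, let go (((horizontal distance between biscuit_a and pocket_3 below 0.012 m and z of biscuit_a in the frame of sample_tray between 0.001 and 0.007 m and angle between biscuit_a's own z axis and vertical below 0.12 rad and contact force between the fingers and biscuit_a below 0.1 N) or (horizontal distance between biscuit_b and pocket_3 below 0.012 m and z of biscuit_b in the frame of sample_tray between 0.001 and 0.007 m and angle between biscuit_b's own z axis and vertical below 0.12 rad and contact force between the fingers and biscuit_b below 0.1 N) or (horizontal distance between biscuit_c and pocket_3 below 0.012 m and z of biscuit_c in the frame of sample_tray between 0.001 and 0.007 m and angle between biscuit_c's own z axis and vertical below 0.12 rad and contact force between the fingers and biscuit_c below 0.1 N))), for 0.2 s.
At the end, for the whole second after the job is handed in: Each pocket holds a biscuit, flat, within 12 mm of its centre, let go. The lid is still, 53 to 67 degrees open, held by the fingers at the knob (over 1 N of contact, the point between the pads within 45 mm of the bar's middle); nothing else touches the box or lid (((horizontal distance between biscuit_a and pocket_1 below 0.012 m and z of biscuit_a in the frame of sample_tray between 0.001 and 0.007 m and angle between biscuit_a's own z axis and vertical below 0.12 rad and contact force between the fingers and biscuit_a below 0.1 N) or (horizontal distance between biscuit_b and pocket_1 below 0.012 m and z of biscuit_b in the frame of sample_tray between 0.001 and 0.007 m and angle between biscuit_b's own z axis and vertical below 0.12 rad and contact force between the fingers and biscuit_b below 0.1 N) or (horizontal distance between biscuit_c and pocket_1 below 0.012 m and z of biscuit_c in the frame of sample_tray between 0.001 and 0.007 m and angle between biscuit_c's own z axis and vertical below 0.12 rad and contact force between the fingers and biscuit_c below 0.1 N)) and ((horizontal distance between biscuit_a and pocket_2 below 0.012 m and z of biscuit_a in the frame of sample_tray between 0.001 and 0.007 m and angle between biscuit_a's own z axis and vertical below 0.12 rad and contact force between the fingers and biscuit_a below 0.1 N) or (horizontal distance between biscuit_b and pocket_2 below 0.012 m and z of biscuit_b in the frame of sample_tray between 0.001 and 0.007 m and angle between biscuit_b's own z axis and vertical below 0.12 rad and contact force between the fingers and biscuit_b below 0.1 N) or (horizontal distance between biscuit_c and pocket_2 below 0.012 m and z of biscuit_c in the frame of sample_tray between 0.001 and 0.007 m and angle between biscuit_c's own z axis and vertical below 0.12 rad and contact force between the fingers and biscuit_c below 0.1 N)) and ((horizontal distance between biscuit_a and pocket_3 below 0.012 m and z of biscuit_a in the frame of sample_tray between 0.001 and 0.007 m and angle between biscuit_a's own z axis and vertical below 0.12 rad and contact force between the fingers and biscuit_a below 0.1 N) or (horizontal distance between biscuit_b and pocket_3 below 0.012 m and z of biscuit_b in the frame of sample_tray between 0.001 and 0.007 m and angle between biscuit_b's own z axis and vertical below 0.12 rad and contact force between the fingers and biscuit_b below 0.1 N) or (horizontal distance between biscuit_c and pocket_3 below 0.012 m and z of biscuit_c in the frame of sample_tray between 0.001 and 0.007 m and angle between biscuit_c's own z axis and vertical below 0.12 rad and contact force between the fingers and biscuit_c below 0.1 N)) and value of joint lid_angle between 0.925 and 1.17 rad and velocity of joint lid_angle between -0.1 and 0.1 rad/s and contact force between the fingers and box_lid above 1 N and distance between the grasp point and knob_bar below 0.045 m and contact force between sample_box and dough_scraper below 0.3 N and contact force between sample_box and sugar_dredger below 0.3 N and contact force between sample_box and packing_tape below 0.3 N and contact force between sample_box and sample_tray below 0.3 N and contact force between sample_box and biscuit_a below 0.3 N and contact force between sample_box and biscuit_b below 0.3 N and contact force between sample_box and biscuit_c below 0.3 N); the arm keeps its last pose, push and grip.
It fails at once if a bystander (scraper, dredger or tape) is moved by more than 3 cm (distance of any of dough_scraper, sugar_dredger, packing_tape from where it was at the start of the episode above 0.03 m).
It fails at once if the sample tray is shifted by more than 4 cm or tipped (distance of sample_tray from where it was at the start of the episode above 0.04 m or angle between sample_tray's own z axis and vertical above 0.25 rad).
It also fails if it takes over 72 s, if anything falls off the work surface, if the arm or the gripper's body presses on something with over 40 N, if the wrist force passes 120 N, or if a joint passes its speed limit or range.

### The arm

A 6-joint arm with a two-finger parallel gripper is mounted at the origin on a cart in front of the work surface, level with it; the furniture and walls round the work are solid. World frame = base frame: x ahead of the robot, y to its left, z up, the work surface at z = 0. Lengths are in m, angles in rad, forces in N, time in s.
With the tool pointing down it reaches from about 0.35 to 0.85 m from the base axis. Payload 8.1 kg.
Tool frame: the origin (TCP) lies midway between the tips of the shut fingers; the grasp point (between the pads) lies 19 mm behind it; z points along the fingers, y is the line along which they close (so a half turn about z gives the same grasp; the last joint's range is limited). The gripper opens to 93 mm and grips with 3 to 60 N. Pads are 15 mm wide; open, the fingers measure 128 mm over their backs; the gripper's body (75 mm by 188 mm) begins 65 mm behind the grasp point.
Start: joints at [-0.085, 0.13, 1.488, -0, 1.523, -0.085], TCP at [0.6, 0, 0.219] pointing down, gripper open.
Joint ranges: [-2.96, 2.96], [-0.89, 2.26], [0.02, 2.5], [-1.34, 4.48], [0, 2.73], [-2.66, 2.66]. Speed limits (rad/s): [2.39, 2.39, 2.79, 3.14, 3.14, 3.14].

### API

Orientations are given as a rotation vector (axis times angle).
In Python, from plant import read_state, read_camera, camera_model, close_job gives the robot as it stands. The module is installed in compiled form; this text tells all that it offers.
- The arm moves only by the tool carry_out, never from a script. Its argument "moves" is a list of rows, each an object of numbers: "jaw": the finger opening in m, from 0 to 0.093; "dx", "dy", "dz": the shift along the tool's x, y, z in m; "yaw": the turn about the tool's z in rad. In form: [{"jaw": .., "dx": .., "dy": .., "dz": .., "yaw": ..}, ...]. A call has 1 to 8 rows; each row shifts and turns the commanded pose from where the row before left it, along the tool's axes as they then stand; what a row does not reach is not made up. A row lasts 1/8 s, in which the tool goes at most 62.5 mm and 10.7 degrees, less where a joint would pass 70% of its speed; a pose out of reach is approached as far as the arm can. A call is refused whole if a number of a shift passes 0.0625 or a number of a turn 0.188, either way. A call with a gripper value outside its range is refused whole. The fingers move at their own pace and stop on an object; "grip_force" is the grip in N (left out, the last holds). Time passes only in rows, so rows that do not move let the fingers close. It gives the time, the measured TCP pose, the force, the opening and the grip force at its end, in the units of the state.
- read_state(): the state, without advancing time (a new reading comes with each control period).
- read_camera(name): name is "scene" or "side" or "wrist"; returns the picture (384x512x3 uint8, red, green, blue); there is no depth.
- camera_model(name): a dict with "camera_matrix" (3x3 intrinsics, pixels), "view" (4x4, takes a point from world to camera coordinates). Camera axes: x right, y up, looking along -z (the intrinsics and any distortion apply to the point x, -y, -z); pixel columns grow to the right and rows downward; lengths in m; the calibration is good to about 2 mm. The wrist camera is an equidistant fisheye: a pixel r from the principal point sees the ray r / f radians off the axis. A picture is of the moment at which its call begins: read the wrist's pose just before it. camera_model takes no time and is no camera call; for the wrist camera it gives the pose at the moment of the call.
- close_job(): hands the job in; it is judged then, once.
The state is a dict: "t": time; "q": joint angles; "dq": joint speeds; "joint_torque": joint torques, N m; "tool_pos": TCP position; "orientation": TCP orientation; "force": force on the tool from outside, world axes, zero at the start; "wrist_torque": the same for the moment, N m; "opening": finger opening in m; "gripper_force": force on a finger pad.
Only numpy, scipy, OpenCV 4.12 (cv2) and the standard library are available. Lean on these libraries where they do the work, as an engineer would, in place of code of your own. Each camera call takes 0.05 s, during which the arm holds its last target. There are 200 camera calls.

## Working session

There is one attempt and no reset: what is moved stays moved. The work goes in short steps, Python scripts to look and compute and a tool call to move; the robot and the scene stay as the last step left them, time stands still between calls to the robot, and variables do not carry over. Pictures are saved under pics/ and viewed, at most 10 in all, crops included, and the job is handed in when it is done.

Besides the shell and the picture viewer there is one more tool, called by a JSON object that holds its "api" and its "payload", one argument or row to a line. carry_out: Moves the arm, as the interface text tells. Its arguments: {"type":"object","properties":{"moves":{"type":"array","items":{"type":"object","properties":{"jaw":{"type":"number"},"dx":{"type":"number"},"dy":{"type":"number"},"dz":{"type":"number"},"yaw":{"type":"number"}}}},"grip_force":{"type":"number"}},"required":["moves"]}

```bash
mkdir -p pics
cat > h.py <<'E'
import numpy as np,cv2
from plant import *
def snap(n,f):
    s=read_state();m=camera_model(n);im=read_camera(n);cv2.imwrite(f,im[:,:,::-1]);np.savez('pics/'+n+'_m.npz',K=m['camera_matrix'],V=m['view']);return im,m
def ray(m,px,fish=False):
    K=np.array(m['camera_matrix']);V=np.array(m['view'])
    u=(px[0]-K[0,2])/K[0,0];v=(px[1]-K[1,2])/K[1,1]
    if fish:
        r=np.hypot(u,v);s=np.sin(r)/r if r>1e-9 else 1;d=np.array([u*s,v*s,np.cos(r)])
    else: d=np.array([u,v,1.])
    d=np.array([d[0],-d[1],-d[2]]);R=V[:3,:3]
    return -R.T@V[:3,3],R.T@d/np.linalg.norm(d)
def atz(m,px,z,fish=False):
    o,d=ray(m,px,fish);return o+d*(z-o[2])/d[2]
def tri(rs):
    A=0;b=0
    for o,d in rs:
        P=np.eye(3)-np.outer(d,d);A=A+P;b=b+P@o
    return np.linalg.solve(A,b)
E
python3 - <<'E'
from h import *
a=[]
for n in ("scene","side","wrist"):
    im,m=snap(n,f'pics/{n}0.png');print(n,{k:np.round(v,3).tolist() if hasattr(v,'__len__') else v for k,v in m.items()})
print(read_state())
E
```

```text
scene {'camera_matrix': [[492.483, 0.0, 258.682], [0.0, 492.483, 196.448], [0.0, 0.0, 1.0]], 'view': [[-0.916, -0.401, -0.018, 0.51], [0.275, -0.658, 0.702, -0.255], [-0.293, 0.638, 0.712, -1.162], [0.0, 0.0, 0.0, 1.0]]}
side {'camera_matrix': [[366.776, 0.0, 254.05], [0.0, 366.776, 188.907], [0.0, 0.0, 1.0]], 'view': [[1.0, -0.031, -0.007, -0.579], [0.019, 0.41, 0.912, -0.072], [-0.025, -0.912, 0.41, -1.332], [0.0, 0.0, 0.0, 1.0]]}
wrist {'camera_matrix': [[297.319, 0.0, 250.847], [0.0, 297.319, 190.489], [0.0, 0.0, 1.0]], 'view': [[1.0, 0.0, -0.0, -0.6], [-0.0, 0.97, -0.242, 0.029], [-0.0, 0.242, 0.97, -0.389], [0.0, 0.0, 0.0, 1.0]]}
{'t': 0.15, 'q': array([-8.53641739e-02,  1.30999283e-01,  1.48901861e+00,  3.73274266e-05,
        1.52299598e+00, -8.54307332e-02]), 'dq': array([-0.00082502, -0.00173872, -0.00195609, -0.00024081, -0.00093073,
        0.00075503]), 'joint_torque': array([ 8.59073725e-05, -5.60473788e+01, -4.92333663e+01,  7.68201635e-02,
        3.05504061e-02, -1.41810942e-04]), 'tool_pos': array([5.99567452e-01, 9.49767529e-05, 2.17827267e-01]), 'orientation': array([-2.22058374e+00, -2.22072753e+00,  1.39289844e-03]), 'force': array([ 0.79184794,  0.7802047 , -0.54077801]), 'wrist_torque': array([-0.01071716, -0.02477712, -0.02776134]), 'gripper_force': 0.0, 'opening': 0.09322586213302701}
```

View pics/scene0.png

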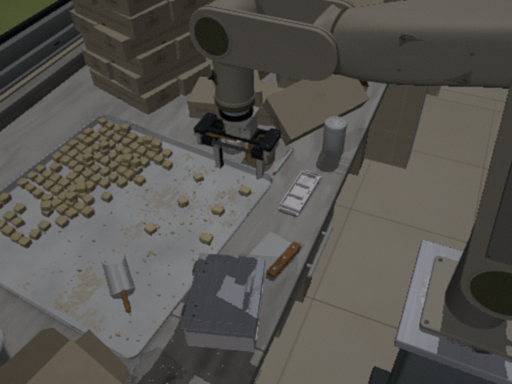

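View pics/side0.png

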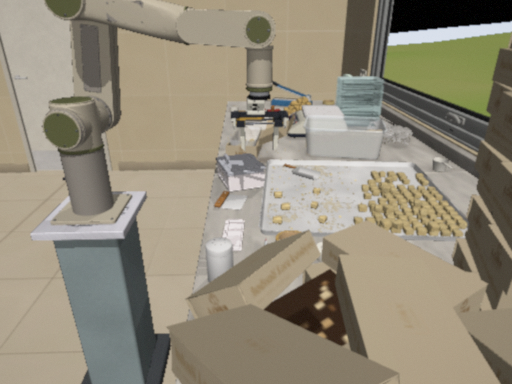

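View pics/wrist0.png

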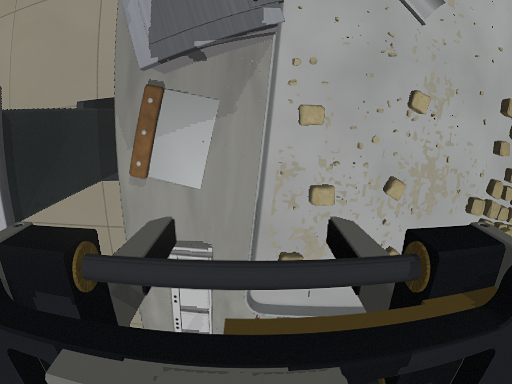

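Run:
```python
from h import *
m={n:dict(camera_matrix=np.load(f'pics/{n}_m.npz')['K'],view=np.load(f'pics/{n}_m.npz')['V']) for n in('scene','side','wrist')}
for nm,w,s,d in [('b1',(312,114),(206,237),(278,193)),('b2',(322,195),(218,209),(285,205)),('b3',(291,259),(245,189),(278,218))]:
    print(nm,atz(m['wrist'],w,.024,True).round(3),atz(m['scene'],s,.024).round(3),tri([ray(m['wrist'],w,True),ray(m['scene'],s)]).round(3))
for nm,s,z in [('traycorners',(313,171),.012),('',(323,178),.012),('',(281,209),.012),('',(294,215),.012),('boxknob',(249,290),.116)]:
    print(nm,atz(m['scene'],s,z).round(3))
im=cv2.imread('pics/scene0.png')
a=cv2.resize(im[150:270,180:340],(800,600),interpolation=3);cv2.imwrite('pics/c1.png',a)
a=cv2.resize(im[240:360,170:300],(780,720),interpolation=3)[:600];cv2.imwrite('pics/c2.png',a)
```

```text
b1 [0.675 0.072 0.024] [0.672 0.08  0.024] [0.677 0.072 0.013]
b2 [ 0.691 -0.03   0.024] [ 0.689 -0.022  0.024] [ 0.695 -0.033  0.011]
b3 [ 0.655 -0.12   0.024] [ 0.653 -0.123  0.024] [ 0.654 -0.121  0.024]
traycorners [ 0.502 -0.282  0.012]
 [ 0.464 -0.265  0.012]
 [ 0.532 -0.1    0.012]
 [ 0.491 -0.093  0.012]
boxknob [0.472 0.24  0.116]
```

View pics/c1.png

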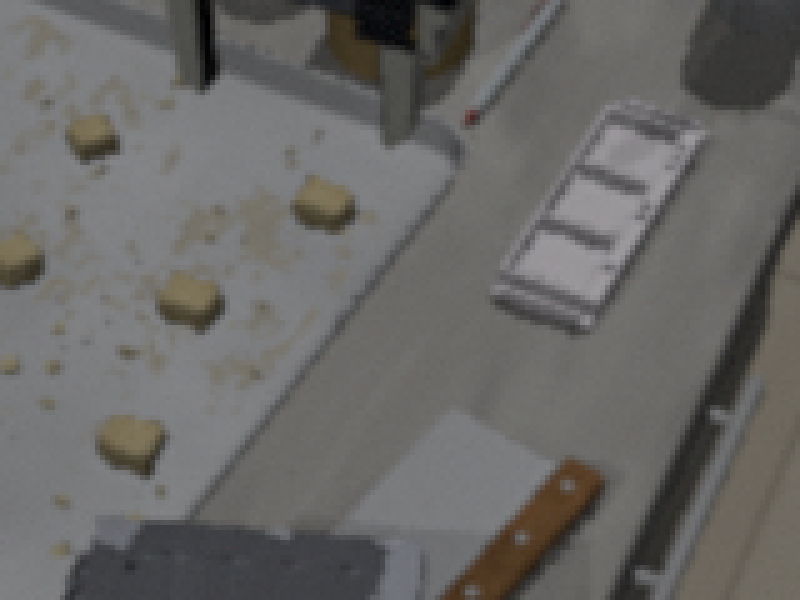

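{"api": "carry_out", "payload": {
  "moves": [
    {"dx": -0.05,"dy": -0.005},
    {"dx": -0.05,"dy": -0.005},
    {"dx": -0.05,"dy": -0.01},
    {"dx": -0.04},
    {},
    {}
  ]
}}

```text
invalid input at $.moves[0]: expected keys jaw, dx, dy, dz, yaw
```

Run:
```python
from h import *
im,m=snap('wrist','pics/w1.png');s=read_state();print(s['t'],s['tool_pos'])
np.savez('pics/w1.npz',K=m['camera_matrix'],V=m['view'])
cv2.imwrite('pics/w1b.png',cv2.resize(im[:290,40:430,::-1],(780,580),interpolation=3))
```

```text
0.2 [5.99641642e-01 3.75437170e-05 2.17969793e-01]
```

View pics/w1b.png

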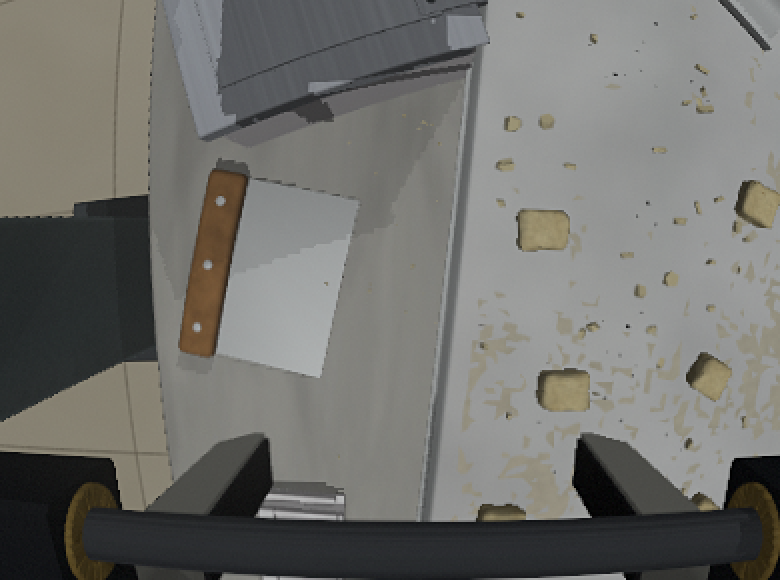

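{"api": "carry_out", "payload": {
  "moves": [
    {"jaw": 0.093,"dx": -0.05,"dy": -0.005,"dz": 0,"yaw": 0},
    {"jaw": 0.093,"dx": -0.05,"dy": -0.005,"dz": 0,"yaw": 0},
    {"jaw": 0.093,"dx": -0.05,"dy": -0.01,"dz": 0,"yaw": 0},
    {"jaw": 0.093,"dx": -0.04,"dy": 0,"dz": 0,"yaw": 0},
    {"jaw": 0.093,"dx": 0,"dy": 0,"dz": 0,"yaw": 0},
    {"jaw": 0.093,"dx": 0,"dy": 0,"dz": 0,"yaw": 0}
  ]
}}

```text
t: 0.95
tool_pos: [0.5799, -0.1896, 0.2183]
orientation: [-2.221, -2.22, -0.0]
force: [-0.3, -0.5, 0.4]
opening: 0.0933
gripper_force: 0.0
```

Run:
```python
from h import *
im,m=snap('wrist','pics/w2.png');s=read_state();print(s['t'],s['tool_pos'])
np.savez('pics/w2.npz',K=m['camera_matrix'],V=m['view'])
cv2.imwrite('pics/w2b.png',cv2.resize(im[:290,40:430,::-1],(780,580),interpolation=3))
```

```text
1.0 [ 0.58003941 -0.18909004  0.21842657]
```

View pics/w2b.png

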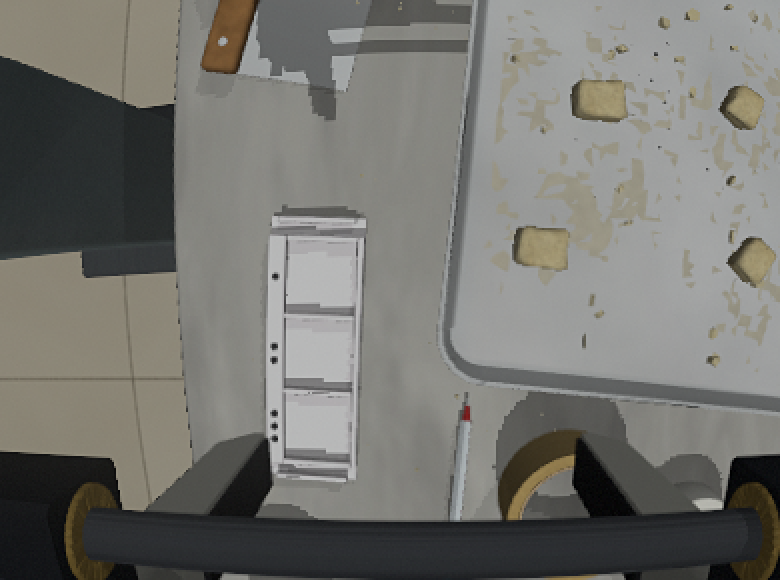

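```bash
cat >> h.py <<'E'
def ld(n):
    z=np.load(f'pics/{n}.npz');return dict(camera_matrix=z['K'],view=z['V'])
def w(c): return (c[0]/2-.25+40,c[1]/2-.25)
E
python3 - <<'E'
from h import *
a=ld('w1');b=ld('w2');sc=ld('scene_m')
print('b2',tri([ray(a,w((566,388)),1),ray(b,w((602,98)),1)]).round(4),'b3+scene',tri([ray(sc,(245,189)),ray(b,w((543,246)),1)]).round(4))
for n,m,c in [('b1',a,(545,229)),('b2',a,(566,388)),('b2',b,(602,98)),('b3',b,(543,246))]: print(n,atz(m,w(c),.024,1).round(4))
for n,c in [('d12',(318,315)),('d23',(317,390)),('dot1',(276,276)),('dot2',(274,352)),('dot3',(274,425)),('TL',(272,215)),('TR',(366,214)),('BL',(270,478)),('BR',(356,480))]: print(n,atz(b,w(c),.012,1).round(4))
for n,s,c in [('TL',(298,215.6),(270,217)),('BR',(305.6,170),(356,480))]:print(n,tri([ray(sc,s),ray(b,w(c),1)]).round(4))
for n,m,cs in [('b1',a,[(519,209),(568,211),(569,248),(521,250)]),('b3',b,[(517,227),(567,229),(568,269),(517,265)]),('b2',b,[(576,80),(625,81),(627,120),(577,118)])]:
    P=[atz(m,w(c),.024,1)[:2] for c in cs];print(n,np.mean(P,0).round(4),[np.round(P[(i+1)%4]-P[i],3).tolist() for i in range(4)])
E
```

```text
b2 [ 0.6949 -0.0304  0.0156] b3+scene [ 0.6559 -0.1285  0.0176]
b1 [0.6753 0.0717 0.024 ]
b2 [ 0.6925 -0.0282  0.024 ]
b2 [ 0.6926 -0.0325  0.024 ]
b3 [ 0.6549 -0.1284  0.024 ]
d12 [ 0.5147 -0.1728  0.012 ]
d23 [ 0.5122 -0.2223  0.012 ]
dot1 [ 0.4879 -0.1472  0.012 ]
dot2 [ 0.4845 -0.1967  0.012 ]
dot3 [ 0.4813 -0.2467  0.012 ]
TL [ 0.4861 -0.108   0.012 ]
TR [ 0.5462 -0.1093  0.012 ]
BL [ 0.4752 -0.2857  0.012 ]
BR [ 0.5359 -0.2859  0.012 ]
TL [ 0.4825 -0.108  -0.0018]
BR [ 0.5315 -0.2961 -0.0073]
b1 [0.675  0.0714] [[0.031, -0.0], [0.001, -0.023], [-0.03, -0.002], [-0.002, 0.025]]
b3 [ 0.6546 -0.1292] [[0.031, -0.0], [0.001, -0.025], [-0.032, 0.002], [-0.0, 0.023]]
b2 [ 0.6923 -0.0335] [[0.032, 0.003], [0.001, -0.026], [-0.033, -0.002], [-0.0, 0.025]]
```

{"api": "carry_out", "payload": {
  "moves": [
    {"jaw": 0.058,"dx": 0.03,"dy": 0.0375,"dz": 0.03,"yaw": 0},
    {"jaw": 0.058,"dx": 0.03,"dy": 0.0375,"dz": 0.04,"yaw": 0},
    {"jaw": 0.058,"dx": 0,"dy": 0,"dz": 0.04,"yaw": 0},
    {"jaw": 0.058,"dx": 0,"dy": 0,"dz": 0.038,"yaw": 0},
    {"jaw": 0.058,"dx": 0,"dy": 0,"dz": 0,"yaw": 0},
    {"jaw": 0.058,"dx": 0,"dy": 0,"dz": 0,"yaw": 0}
  ]
}}

```text
t: 1.75
tool_pos: [0.6559, -0.1294, 0.0724]
orientation: [2.219, 2.221, 0.001]
force: [0.1, 0.8, 0.9]
opening: 0.058
gripper_force: 0.0
```

```bash
cat >> h.py <<'E'
def close(n):
    im,m=snap('wrist',f'pics/{n}.png');s=read_state();print(s['t'],s['tool_pos'].round(4))
    np.savez(f'pics/{n}.npz',K=m['camera_matrix'],V=m['view'])
    hsv=cv2.cvtColor(im,cv2.COLOR_RGB2HSV);k=cv2.inRange(hsv,(10,60,110),(32,255,255));k[262:]=0
    k=cv2.morphologyEx(k,cv2.MORPH_OPEN,np.ones((5,5)))
    c,_=cv2.findContours(k,0,2)
    for q in c:
        if cv2.contourArea(q)>250:
            r=cv2.minAreaRect(q);print('px',np.round(r[0],1),np.round(r[1],1),round(r[2],1),'world z=.024',atz(m,r[0],.024,1).round(4))
    return im
E
python3 - <<'E'
from h import *
im=close('w3');cv2.imwrite('pics/w3b.png',cv2.resize(im[60:290,100:430,::-1],(660,460),interpolation=3))
E
```

```text
1.8 [ 0.6566 -0.1299  0.0734]
px [248.4 205.5] [40.7 30.5] 2.2 world z=.024 [ 0.6553 -0.1288  0.024 ]
px [424.7 203.3] [20.6 30.8] 36.9 world z=.024 [ 0.8061 -0.1284  0.024 ]
px [425.   78.3] [26.2 28.1] 30.3 world z=.024 [ 0.7974 -0.0238  0.024 ]
px [32.2 40.3] [15.4 65.4] 13.5 world z=.024 [0.4647 0.0189 0.024 ]
```

View pics/w3b.png

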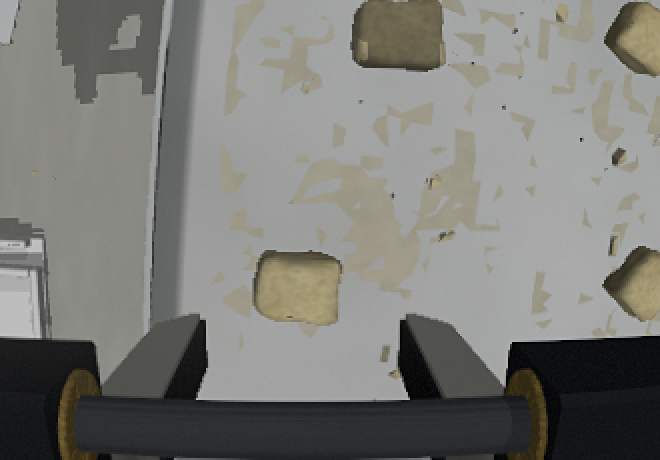

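{"api": "carry_out", "payload": {
  "grip_force": 12,
  "moves": [
    {"jaw": 0.058,"dx": 0,"dy": 0,"dz": 0.035,"yaw": 0},
    {"jaw": 0.058,"dx": 0,"dy": 0,"dz": 0.024,"yaw": 0},
    {"jaw": 0.058,"dx": 0,"dy": 0,"dz": 0,"yaw": 0},
    {"jaw": 0.02,"dx": 0,"dy": 0,"dz": 0,"yaw": 0},
    {"jaw": 0.02,"dx": 0,"dy": 0,"dz": 0,"yaw": 0},
    {"jaw": 0.02,"dx": 0,"dy": 0,"dz": 0,"yaw": 0}
  ]
}}

```text
t: 2.55
tool_pos: [0.6561, -0.1303, 0.0133]
orientation: [2.22, 2.22, 0.002]
force: [-1.2, 0.1, 4.9]
opening: 0.035
gripper_force: 12.0
```

{"api": "carry_out", "payload": {
  "moves": [
    {"jaw": 0.02,"dx": 0,"dy": 0,"dz": -0.03,"yaw": 0},
    {"jaw": 0.02,"dx": 0,"dy": 0,"dz": -0.03,"yaw": 0},
    {"jaw": 0.02,"dx": -0.008,"dy": -0.046,"dz": 0,"yaw": 0},
    {"jaw": 0.02,"dx": -0.01,"dy": -0.047,"dz": 0,"yaw": 0},
    {"jaw": 0.02,"dx": 0,"dy": -0.047,"dz": 0,"yaw": 0},
    {"jaw": 0.02,"dx": 0,"dy": 0,"dz": 0,"yaw": 0},
    {"jaw": 0.02,"dx": 0,"dy": 0,"dz": 0,"yaw": 0}
  ]
}}

```text
t: 3.42
tool_pos: [0.5161, -0.1483, 0.0727]
orientation: [2.22, 2.22, 0.002]
force: [0.7, -0.4, 0.4]
opening: 0.0347
gripper_force: 12.0
```

Run:
```python
from h import *
im=close('w4');cv2.imwrite('pics/w4b.png',cv2.resize(im[100:290,130:390,::-1],(780,570),interpolation=3))
```

```text
3.475 [ 0.5167 -0.1484  0.0728]
px [251.4 231.9] [54.7 41.3] 1.7 world z=.024 [ 0.5177 -0.1694  0.024 ]
px [455.2  72.6] [28.6 27.9] 6.7 world z=.024 [ 0.6911 -0.0329  0.024 ]
px [169.5   7. ] [14. 27.] 90.0 world z=.024 [0.4565 0.0053 0.024 ]
```

View pics/w4b.png

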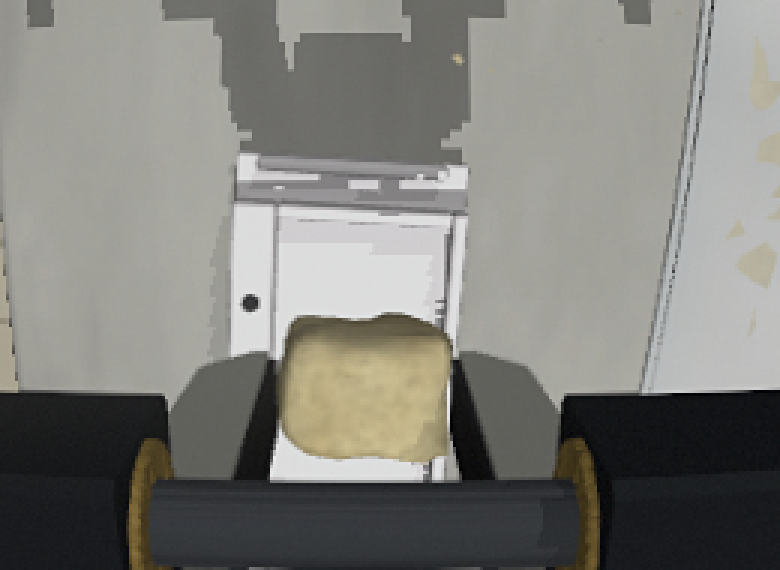

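Run:
```python
from h import *
a=ld('w2');b=ld('w4')
c=lambda p:(p[0]/3-.33+130,p[1]/3-.33+100)
print('dot1',atz(b,c((250,302)),.012,1).round(4),tri([ray(a,w((276,276)),1),ray(b,c((250,302)),1)]).round(4))
for p in [(276,205),(452,213),(276,300),(450,300),(234,300),(461,300),(238,153),(467,167)]:print(p,atz(b,c(p),.012,1).round(4))
print('bisc',atz(b,(251.4,231.9),.084,1).round(4))
```

```text
dot1 [ 0.4871 -0.1472  0.012 ] [ 0.4872 -0.1474  0.0106]
(276, 205) [ 0.4947 -0.1211  0.012 ]
(452, 213) [ 0.5403 -0.1232  0.012 ]
(276, 300) [ 0.4941 -0.1466  0.012 ]
(450, 300) [ 0.5403 -0.1467  0.012 ]
(234, 300) [ 0.4828 -0.1467  0.012 ]
(461, 300) [ 0.5433 -0.1467  0.012 ]
(238, 153) [ 0.485  -0.1074  0.012 ]
(467, 167) [ 0.544  -0.1112  0.012 ]
bisc [ 0.5174 -0.1451  0.084 ]
```

{"api": "carry_out", "payload": {
  "moves": [
    {"jaw": 0.02,"dx": -0.001,"dy": 0,"dz": 0.03,"yaw": 0},
    {"jaw": 0.02,"dx": 0,"dy": 0,"dz": 0.02,"yaw": 0},
    {"jaw": 0.02,"dx": 0,"dy": 0,"dz": 0.008,"yaw": 0},
    {"jaw": 0.02,"dx": 0,"dy": 0,"dz": 0,"yaw": 0},
    {"jaw": 0.058,"dx": 0,"dy": 0,"dz": 0,"yaw": 0},
    {"jaw": 0.058,"dx": 0,"dy": 0,"dz": 0,"yaw": 0},
    {"jaw": 0.058,"dx": 0,"dy": 0,"dz": -0.01,"yaw": 0},
    {"jaw": 0.058,"dx": 0,"dy": 0,"dz": -0.05,"yaw": 0}
  ]
}}

```text
t: 4.47
tool_pos: [0.5122, -0.1479, 0.0716]
orientation: [-2.217, -2.217, 0.004]
force: [1.1, -0.7, 0.6]
opening: 0.0579
gripper_force: 0.0
```

{"api": "carry_out", "payload": {
  "moves": [
    {"jaw": 0.058,"dx": 0.029,"dy": 0.044,"dz": 0,"yaw": 0},
    {"jaw": 0.058,"dx": 0.029,"dy": 0.044,"dz": 0,"yaw": 0},
    {"jaw": 0.058,"dx": 0.029,"dy": 0.044,"dz": 0,"yaw": 0},
    {"jaw": 0.058,"dx": 0.029,"dy": 0.044,"dz": 0,"yaw": 0},
    {"jaw": 0.058,"dx": 0,"dy": 0,"dz": 0,"yaw": 0},
    {"jaw": 0.058,"dx": 0,"dy": 0,"dz": 0,"yaw": 0}
  ]
}}

```text
t: 5.22
tool_pos: [0.6908, -0.033, 0.0739]
orientation: [-2.221, -2.222, 0.001]
force: [-0.2, -0.6, 0.7]
opening: 0.0582
gripper_force: 0.0
```

Run:
```python
from h import *
im=close('w5')
im,m=snap('scene','pics/s5.png')
```

```text
5.275 [ 0.6905 -0.0335  0.0741]
px [252.5 202.5] [31. 39.] 90.0 world z=.024 [ 0.6931 -0.0305  0.024 ]
px [382.9 191.4] [25.2 31.3] 33.7 world z=.024 [ 0.7982 -0.0219  0.024 ]
px [419.2  48.1] [32.3 27.1] 28.1 world z=.024 [0.8279 0.0976 0.024 ]
```

{"api": "carry_out", "payload": {
  "moves": [
    {"jaw": 0.058,"dx": 0.003,"dy": 0.0025,"dz": 0.035,"yaw": 0},
    {"jaw": 0.058,"dx": 0,"dy": 0,"dz": 0.026,"yaw": 0},
    {"jaw": 0.058,"dx": 0,"dy": 0,"dz": 0,"yaw": 0},
    {"jaw": 0.02,"dx": 0,"dy": 0,"dz": 0,"yaw": 0},
    {"jaw": 0.02,"dx": 0,"dy": 0,"dz": 0,"yaw": 0},
    {"jaw": 0.02,"dx": 0,"dy": 0,"dz": 0,"yaw": 0},
    {"jaw": 0.02,"dx": 0,"dy": 0,"dz": -0.03,"yaw": 0},
    {"jaw": 0.02,"dx": 0,"dy": 0,"dz": -0.04,"yaw": 0}
  ]
}}

```text
t: 6.32
tool_pos: [0.6924, -0.0298, 0.0822]
orientation: [-2.22, -2.22, 0.003]
force: [1.1, 0.5, 0.9]
opening: 0.0347
gripper_force: 12.0
```

{"api": "carry_out", "payload": {
  "moves": [
    {"jaw": 0.02,"dx": -0.042,"dy": -0.045,"dz": 0,"yaw": 0},
    {"jaw": 0.02,"dx": -0.042,"dy": -0.045,"dz": 0,"yaw": 0},
    {"jaw": 0.02,"dx": -0.042,"dy": -0.045,"dz": 0,"yaw": 0},
    {"jaw": 0.02,"dx": -0.042,"dy": -0.044,"dz": 0,"yaw": 0},
    {"jaw": 0.02,"dx": 0,"dy": 0,"dz": 0,"yaw": 0},
    {"jaw": 0.02,"dx": 0,"dy": 0,"dz": 0,"yaw": 0}
  ]
}}

```text
t: 7.08
tool_pos: [0.5151, -0.1981, 0.0834]
orientation: [2.222, 2.219, 0.001]
force: [-0.2, 0.2, -0.7]
opening: 0.035
gripper_force: 12.0
```

Run:
```python
from h import *
im=close('w6');cv2.imwrite('pics/w6b.png',cv2.resize(im[80:270,130:390,::-1],(780,570),interpolation=3))
```

```text
7.125 [ 0.5155 -0.1976  0.0833]
px [251.7 236.4] [53.8 40.2] 2.1 world z=.024 [ 0.517  -0.2275  0.024 ]
px [252.5 137. ] [30. 39.] 90.0 world z=.024 [ 0.5176 -0.1468  0.024 ]
```

View pics/w6b.png

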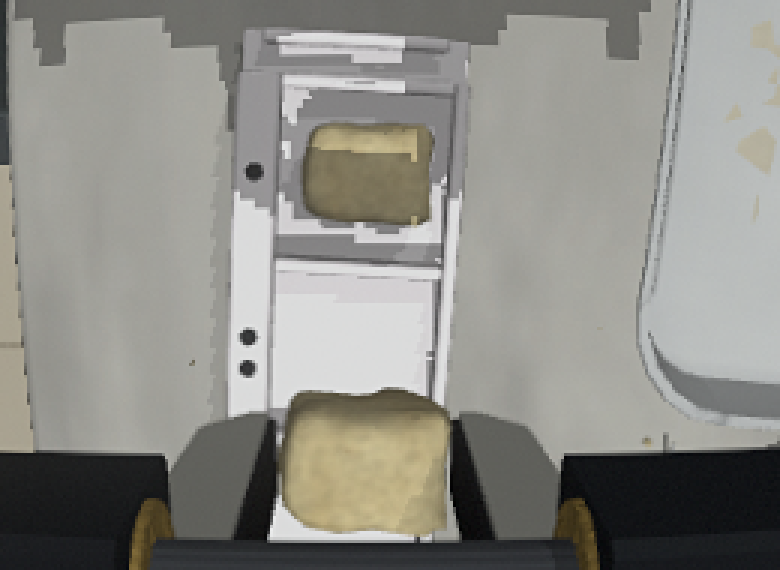

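{"api": "carry_out", "payload": {
  "moves": [
    {"jaw": 0.02,"dx": 0,"dy": -0.0015,"dz": 0.04,"yaw": 0},
    {"jaw": 0.02,"dx": 0,"dy": 0,"dz": 0.02,"yaw": 0},
    {"jaw": 0.02,"dx": 0,"dy": 0,"dz": 0.009,"yaw": 0},
    {"jaw": 0.02,"dx": 0,"dy": 0,"dz": 0,"yaw": 0},
    {"jaw": 0.058,"dx": 0,"dy": 0,"dz": 0,"yaw": 0},
    {"jaw": 0.058,"dx": 0,"dy": 0,"dz": 0,"yaw": 0},
    {"jaw": 0.058,"dx": 0,"dy": 0,"dz": -0.01,"yaw": 0},
    {"jaw": 0.058,"dx": 0,"dy": 0,"dz": -0.05,"yaw": 0}
  ]
}}

```text
t: 8.12
tool_pos: [0.5103, -0.1967, 0.0715]
orientation: [-2.217, -2.217, 0.003]
force: [1.3, -0.4, 0.4]
opening: 0.0581
gripper_force: 0.0
```

{"api": "carry_out", "payload": {
  "moves": [
    {"jaw": 0.058,"dx": 0.045,"dy": 0.027,"dz": 0,"yaw": 0},
    {"jaw": 0.058,"dx": 0.045,"dy": 0.027,"dz": 0,"yaw": 0},
    {"jaw": 0.058,"dx": 0.045,"dy": 0.027,"dz": 0,"yaw": 0},
    {"jaw": 0.058,"dx": 0.045,"dy": 0.027,"dz": 0,"yaw": 0},
    {"jaw": 0.058,"dx": 0.045,"dy": 0.027,"dz": 0,"yaw": 0},
    {"jaw": 0.058,"dx": 0.045,"dy": 0.027,"dz": 0,"yaw": 0},
    {"jaw": 0.058,"dx": 0,"dy": 0,"dz": 0,"yaw": 0},
    {"jaw": 0.058,"dx": 0,"dy": 0,"dz": 0,"yaw": 0}
  ]
}}

```text
t: 9.12
tool_pos: [0.6749, 0.0718, 0.074]
orientation: [2.221, 2.222, -0.0]
force: [-0.1, -0.4, -1.0]
opening: 0.0581
gripper_force: 0.0
```

Run:
```python
from h import *
im=close('w7')
```

```text
9.175 [0.6748 0.0712 0.074 ]
px [250.  205.5] [31. 40.] 90.0 world z=.024 [0.6754 0.072  0.024 ]
px [429.7 172. ] [23.9 30.5] 22.4 world z=.024 [0.827 0.1   0.024]
```

{"api": "carry_out", "payload": {
  "moves": [
    {"jaw": 0.058,"dx": 0.001,"dy": 0.0005,"dz": 0.035,"yaw": 0},
    {"jaw": 0.058,"dx": 0,"dy": 0,"dz": 0.026,"yaw": 0},
    {"jaw": 0.058,"dx": 0,"dy": 0,"dz": 0,"yaw": 0},
    {"jaw": 0.02,"dx": 0,"dy": 0,"dz": 0,"yaw": 0},
    {"jaw": 0.02,"dx": 0,"dy": 0,"dz": 0,"yaw": 0},
    {"jaw": 0.02,"dx": 0,"dy": 0,"dz": 0,"yaw": 0},
    {"jaw": 0.02,"dx": 0,"dy": 0,"dz": -0.03,"yaw": 0},
    {"jaw": 0.02,"dx": 0,"dy": 0,"dz": -0.04,"yaw": 0}
  ]
}}

```text
t: 10.18
tool_pos: [0.6744, 0.073, 0.0823]
orientation: [-2.22, -2.22, 0.003]
force: [0.1, 0.1, -0.2]
opening: 0.035
gripper_force: 11.9
```

Run:
```python
from h import *
sc=ld('scene_m')
for p,z in [((327,170),0),((317,164),0),((339,168),0),((335,122),.116)]:print(atz(sc,p,z).round(3))
```

```text
[ 0.467 -0.316  0.   ]
[ 0.504 -0.33   0.   ]
[ 0.436 -0.338  0.   ]
[ 0.481 -0.403  0.116]
```

{"api": "carry_out", "payload": {
  "moves": [
    {"jaw": 0.02,"dx": -0.0535,"dy": -0.0274,"dz": 0,"yaw": 0},
    {"jaw": 0.02,"dx": -0.0535,"dy": -0.0274,"dz": 0,"yaw": 0},
    {"jaw": 0.02,"dx": -0.0535,"dy": -0.0274,"dz": 0,"yaw": 0},
    {"jaw": 0.02,"dx": -0.0535,"dy": -0.0274,"dz": 0,"yaw": 0},
    {"jaw": 0.02,"dx": -0.0535,"dy": -0.0274,"dz": 0,"yaw": 0},
    {"jaw": 0.02,"dx": -0.0535,"dy": -0.0274,"dz": 0,"yaw": 0},
    {"jaw": 0.02,"dx": 0,"dy": 0,"dz": 0,"yaw": 0},
    {"jaw": 0.02,"dx": 0,"dy": 0,"dz": 0,"yaw": 0}
  ]
}}

```text
t: 11.18
tool_pos: [0.5115, -0.2479, 0.0831]
orientation: [2.222, 2.22, 0.001]
force: [-0.4, 0.9, -0.4]
opening: 0.0352
gripper_force: 11.9
```

Run:
```python
from h import *
im=close('w8')
```

```text
11.225 [ 0.5117 -0.2472  0.0829]
px [440.5 225.2] [18.4 55.4] 77.5 world z=.024 [ 0.6926 -0.2724  0.024 ]
px [250.  235.5] [41. 54.] 90.0 world z=.024 [ 0.5119 -0.2762  0.024 ]
px [254.5 139.5] [31. 39.] 90.0 world z=.024 [ 0.5154 -0.1984  0.024 ]
px [256.5  73. ] [30. 41.] 90.0 world z=.024 [ 0.5169 -0.1476  0.024 ]
```

{"api": "carry_out", "payload": {
  "moves": [
    {"jaw": 0.02,"dx": -0.001,"dy": -0.0005,"dz": 0.04,"yaw": 0},
    {"jaw": 0.02,"dx": 0,"dy": 0,"dz": 0.02,"yaw": 0},
    {"jaw": 0.02,"dx": 0,"dy": 0,"dz": 0.009,"yaw": 0},
    {"jaw": 0.02,"dx": 0,"dy": 0,"dz": 0,"yaw": 0},
    {"jaw": 0.058,"dx": 0,"dy": 0,"dz": 0,"yaw": 0},
    {"jaw": 0.058,"dx": 0,"dy": 0,"dz": 0,"yaw": 0},
    {"jaw": 0.058,"dx": 0,"dy": 0,"dz": -0.01,"yaw": 0},
    {"jaw": 0.058,"dx": 0,"dy": 0,"dz": -0.05,"yaw": 0}
  ]
}}

```text
t: 12.22
tool_pos: [0.508, -0.2474, 0.0713]
orientation: [-2.217, -2.216, 0.003]
force: [0.4, -0.9, 0.4]
opening: 0.0577
gripper_force: 0.0
```

{"api": "carry_out", "payload": {
  "moves": [
    {"jaw": 0.093,"dx": 0.03,"dy": 0,"dz": -0.05,"yaw": 0},
    {"jaw": 0.093,"dx": 0.04,"dy": 0,"dz": -0.045,"yaw": 0},
    {"jaw": 0.093,"dx": 0.05,"dy": 0,"dz": -0.035,"yaw": 0},
    {"jaw": 0.093,"dx": 0.05,"dy": 0,"dz": -0.035,"yaw": 0},
    {"jaw": 0.093,"dx": 0.05,"dy": 0,"dz": -0.035,"yaw": 0},
    {"jaw": 0.093,"dx": 0.05,"dy": 0,"dz": -0.005,"yaw": 0},
    {"jaw": 0.093,"dx": 0.05,"dy": 0,"dz": 0,"yaw": 0},
    {"jaw": 0.093,"dx": 0.05,"dy": 0,"dz": 0,"yaw": 0}
  ]
}}

```text
t: 13.22
tool_pos: [0.5105, 0.1226, 0.28]
orientation: [2.221, 2.22, 0.002]
force: [0.8, -0.2, 0.0]
opening: 0.093
gripper_force: 0.0
```

Run:
```python
from h import *
im=close('w9');a=cv2.resize(im[:262,60:410,::-1],(700,524))
cv2.imwrite('pics/w9b.png',a)
```

```text
13.275 [0.5098 0.128  0.2798]
px [215.4 221.6] [13.8 23.9] 12.1 world z=.024 [0.4587 0.0346 0.024 ]
```

{"api": "carry_out", "payload": {
  "moves": [
    {"jaw": 0.093,"dx": 0.05,"dy": 0,"dz": 0,"yaw": 0},
    {"jaw": 0.093,"dx": 0.05,"dy": 0,"dz": 0,"yaw": 0},
    {"jaw": 0.093,"dx": 0,"dy": 0,"dz": 0,"yaw": 0},
    {"jaw": 0.093,"dx": 0,"dy": 0,"dz": 0,"yaw": 0}
  ]
}}

```text
t: 13.78
tool_pos: [0.5106, 0.2207, 0.2791]
orientation: [2.22, 2.222, 0.0]
force: [-0.0, -1.1, -0.2]
opening: 0.0927
gripper_force: 0.0
```

Run:
```python
from h import *
im=close('w10');b=cv2.resize(im[:262,60:410,::-1],(700,524))
cv2.imwrite('pics/w10b.png',b);a=cv2.imread('pics/w9b.png')
c=np.hstack([a[:, 60:460],b[:,60:460]]);print(c.shape);cv2.imwrite('pics/w910.png',c)
```

```text
13.825 [0.5107 0.2202 0.2791]
(524, 800, 3)
```

View pics/w910.png

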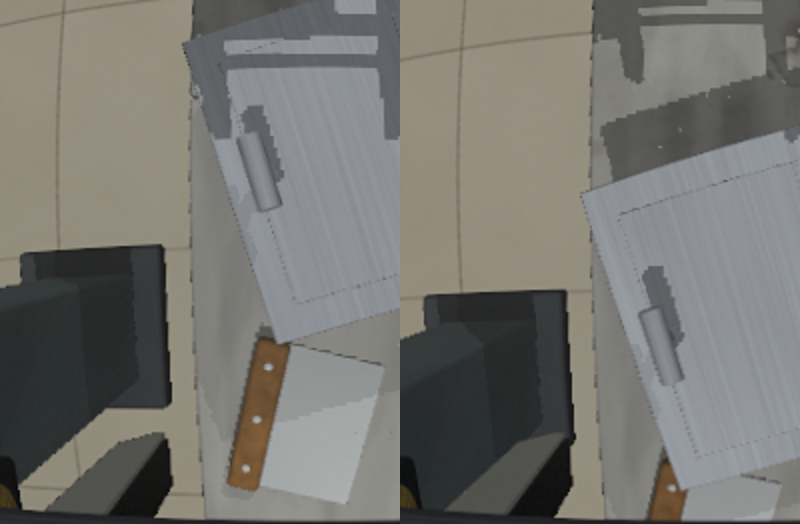

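Run:
```python
from h import *
a=ld('w9');b=ld('w10')
A=lambda p:((p[0]+60)/2+60-.25,p[1]/2-.25);B=lambda p:((p[0]-340)/2+60-.25,p[1]/2-.25)
for n,p,q in [('e1',(247,134),(651,308)),('e2',(270,209),(674,383)),('front right',(277,343),(685,489)),('front left',(184,44),(582,194))]:
    print(n,tri([ray(a,A(p),1),ray(b,B(q),1)]).round(4),'z116',atz(a,A(p),.116,1).round(4),atz(b,B(q),.116,1).round(4),'z82',atz(a,A(p),.084,1).round(4),atz(b,B(q),.084,1).round(4))
```

```text
e1 [0.4713 0.2467 0.1158] z116 [0.4706 0.2467 0.116 ] [0.4721 0.2467 0.116 ] z82 [0.4667 0.2523 0.084 ] [0.4683 0.2428 0.084 ]
e2 [0.484  0.2039 0.1177] z116 [0.4834 0.2039 0.116 ] [0.4843 0.2034 0.116 ] z82 [0.4807 0.2054 0.084 ] [0.4817 0.1954 0.084 ]
front right [0.4858 0.123  0.0851] z116 [0.4865 0.1286 0.116 ] [0.4895 0.1371 0.116 ] z82 [0.4842 0.1228 0.084 ] [0.4873 0.1226 0.084 ]
front left [0.426  0.3144 0.0825] z116 [0.4339 0.3028 0.116 ] [0.4338 0.3119 0.116 ] z82 [0.4265 0.3139 0.084 ] [0.4263 0.3143 0.084 ]
```

{"api": "carry_out", "payload": {
  "moves": [
    {"jaw": 0.07,"dx": 0,"dy": 0,"dz": 0,"yaw": 0.1813},
    {"jaw": 0.07,"dx": 0,"dy": 0,"dz": 0,"yaw": 0.1813},
    {"jaw": 0.07,"dx": 0,"dy": 0,"dz": 0,"yaw": 0.1813},
    {"jaw": 0.07,"dx": 0,"dy": 0,"dz": 0,"yaw": 0.1813},
    {"jaw": 0.07,"dx": 0,"dy": 0,"dz": 0,"yaw": 0.1813},
    {"jaw": 0.07,"dx": 0,"dy": 0,"dz": 0,"yaw": 0.1813},
    {"jaw": 0.07,"dx": 0,"dy": 0,"dz": 0,"yaw": 0.1813},
    {"jaw": 0.07,"dx": 0,"dy": 0,"dz": 0,"yaw": 0}
  ]
}}

```text
t: 14.82
tool_pos: [0.5109, 0.2197, 0.279]
orientation: [3.106, 0.471, 0.001]
force: [-0.7, 0.5, -0.3]
opening: 0.0698
gripper_force: 0.0
```

```bash
cat >> h.py <<'E'
from scipy.spatial.transform import Rotation
def rel(P):
    s=read_state();R=Rotation.from_rotvec(s['orientation']).as_matrix()
    print(s['t'],s['tool_pos'].round(4),'axes',R[:,0].round(3),R[:,1].round(3),'move',(R.T@(np.array(P)-s['tool_pos'])).round(4),'F',s['force'].round(1),'q',s['q'].round(2))
E
python3 -c "
from h import *
rel((.4777,.2252,.099))"
```

```text
14.825 [0.5109 0.2197 0.279 ] axes [0.955 0.296 0.   ] [ 0.296 -0.955  0.   ] move [-0.0302 -0.0151  0.18  ] F [-0.7  0.5 -0.3] q [ 0.31 -0.01  1.52 -0.    1.63  1.58]
```

{"api": "carry_out", "payload": {
  "grip_force": 30,
  "moves": [
    {"jaw": 0.07,"dx": -0.015,"dy": -0.0075,"dz": 0.03,"yaw": 0},
    {"jaw": 0.07,"dx": -0.015,"dy": -0.0075,"dz": 0.05,"yaw": 0},
    {"jaw": 0.07,"dx": 0,"dy": 0,"dz": 0.04,"yaw": 0},
    {"jaw": 0.07,"dx": 0,"dy": 0,"dz": 0.04,"yaw": 0},
    {"jaw": 0.07,"dx": 0,"dy": 0,"dz": 0.02,"yaw": 0},
    {"jaw": 0.07,"dx": 0,"dy": 0,"dz": 0,"yaw": 0}
  ]
}}

```text
t: 15.58
tool_pos: [0.4761, 0.2252, 0.0968]
orientation: [3.104, 0.476, -0.006]
force: [0.0, 0.7, -0.2]
opening: 0.0693
gripper_force: 0.0
```

{"api": "carry_out", "payload": {
  "moves": [
    {"jaw": 0.03,"dx": 0,"dy": 0,"dz": 0,"yaw": 0},
    {"jaw": 0.03,"dx": 0,"dy": 0,"dz": 0,"yaw": 0},
    {"jaw": 0.03,"dx": 0,"dy": 0,"dz": 0,"yaw": 0},
    {"jaw": 0.03,"dx": 0,"dy": 0,"dz": 0,"yaw": 0}
  ]
}}

```text
t: 16.08
tool_pos: [0.4781, 0.2266, 0.0994]
orientation: [-3.106, -0.472, -0.002]
force: [0.9, 0.2, 2.5]
opening: 0.044
gripper_force: 30.0
```

{"api": "carry_out", "payload": {
  "moves": [
    {"jaw": 0.03,"dx": 0.0035,"dy": 0,"dz": -0.0118,"yaw": 0},
    {"jaw": 0.03,"dx": 0.0045,"dy": 0,"dz": -0.0113,"yaw": 0},
    {"jaw": 0.03,"dx": 0.0055,"dy": 0,"dz": -0.0109,"yaw": 0},
    {"jaw": 0.03,"dx": 0.0063,"dy": 0,"dz": -0.0105,"yaw": 0},
    {"jaw": 0.03,"dx": 0.0073,"dy": 0,"dz": -0.0098,"yaw": 0},
    {"jaw": 0.03,"dx": 0.0081,"dy": 0,"dz": -0.0091,"yaw": 0},
    {"jaw": 0.03,"dx": 0,"dy": 0,"dz": 0,"yaw": 0}
  ]
}}

```text
t: 16.95
tool_pos: [0.5119, 0.237, 0.1631]
orientation: [3.106, 0.472, 0.001]
force: [-3.1, -4.8, -1.9]
opening: 0.044
gripper_force: 30.0
```

{"api": "carry_out", "payload": {
  "moves": [
    {"jaw": 0.03,"dx": 0.0089,"dy": 0,"dz": -0.0084,"yaw": 0},
    {"jaw": 0.03,"dx": 0.0096,"dy": 0,"dz": -0.0077,"yaw": 0},
    {"jaw": 0.03,"dx": 0.0102,"dy": 0,"dz": -0.0067,"yaw": 0},
    {"jaw": 0.03,"dx": 0.0107,"dy": 0,"dz": -0.0058,"yaw": 0},
    {"jaw": 0.03,"dx": 0.0112,"dy": 0,"dz": -0.0049,"yaw": 0},
    {"jaw": 0.03,"dx": 0.0116,"dy": 0,"dz": -0.0039,"yaw": 0},
    {"jaw": 0.03,"dx": 0,"dy": 0,"dz": 0,"yaw": 0},
    {"jaw": 0.03,"dx": 0,"dy": 0,"dz": 0,"yaw": 0}
  ]
}}

```text
t: 17.95
tool_pos: [0.5704, 0.2549, 0.1995]
orientation: [3.105, 0.472, -0.0]
force: [-3.6, -4.9, -1.5]
opening: 0.0435
gripper_force: 30.0
```

Run:
```python
from h import *
rel((.4777+.0974*.955,.2252+.0974*.297,.199))
s=read_state();print(s['opening'],s['gripper_force'])
# biscuits & lid check in scene: compare with prior
im,m=snap('scene','pics/s11.png')
hsv=cv2.cvtColor(im,cv2.COLOR_RGB2HSV);k=cv2.inRange(hsv,(10,60,60),(32,255,255))
n,_,st,ce=cv2.connectedComponentsWithStats(k)
for i in range(1,n):
    p=atz(m,ce[i],.016)
    if st[i,4]>15 and .45<p[0]<.6 and -.3<p[1]<-.1: print('bisc',ce[i].round(1),st[i,4],p.round(3))
# expected tray-lid front edge corners px at 60deg for reference
V=m['view'];K=m['camera_matrix']
H=np.array([.4777+.136*.955,.2252+.136*.297,.082]);X=np.array([.955,.297,0]);Y=np.array([-.297,.955,0])
for th in (0,.925,1.047,1.17):
    o=[]
    for y in(-.022,0.022):
        P=H-X*.1402*np.cos(.245+th)+Y*y+np.array([0,0,.1402*np.sin(.245+th)])
        c=V[:3,:3]@P+V[:3,3];c=K@np.array([c[0],-c[1],-c[2]]);o.append((c[:2]/c[2]).round(0))
    print(th,o)
```

```text
17.95 [0.5704 0.2549 0.1995] axes [ 0.955  0.297 -0.   ] [ 0.297 -0.955  0.001] move [0.     0.0008 0.0005] F [-3.6 -4.9 -1.5] q [ 0.34  0.21  1.44 -0.    1.5   1.61]
0.043507145293436876 29.994027614593506
bisc [305.2 177.3] 79 [ 0.512 -0.243  0.016]
bisc [298.2 188. ] 85 [ 0.516 -0.193  0.016]
bisc [291.3 199.6] 95 [ 0.517 -0.141  0.016]
0 [array([251., 276.]), array([248., 292.])]
0.925 [array([211., 246.]), array([207., 263.])]
1.047 [array([203., 243.]), array([199., 260.])]
1.17 [array([195., 242.]), array([190., 258.])]
```

```bash
python3 -c "
from plant import *
s=read_state();print(s['t'],s['opening'],s['force']);print(close_job())"
```

```text
18.0 0.04348197053648854 [-2.52262999 -4.57229145 -1.98411394]
the job is handed in; nothing more can be done
None
```

I put the three front-row biscuits into pockets 1, 2 and 3 in order and handed the job in at 18 s with the fingers still holding the knob; by the arm's position the lid is about 60° open, though I don't know the verdict because the hand-in returned none.

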